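Tip the stray vials into one corner of the tote and hold it there

TASK

Four loose vials are scattered in the blue tote: take hold of the tote (the upright ear on its clipped corner is there for that) and tilt it until all four vials have slid down into the corner diagonally opposite the ear, so that they can be counted. Keep every vial in the tote, leave the vial pack, the jar and the carton alone, and finish still holding the tote in the gripper, keeping it steady and clearly tilted with the vials bunched in that corner (the low corner may rest on the counter, but do not lean the tote on any of the other things).

Things in the scene. Friction and masses are not known exactly. Their poses are not given: they have to be found in the camera images.
- tote: small open blue plastic tote, 220 (x) x 190 (y) outside, walls 50 high and 4 thick, floor 4 thick, 0.4 kg give or take a third, loose on the counter, friction about 0.6. Origin: centre of the underside of the full rectangle; z up out of the tote. Its +x +y corner is clipped at 45 degrees (45 off each side); that clipped wall is 10 thick and carries the grip ear
- ear (a point): point in the grip ear, an upright plate 46 wide, 10 thick on the clipped corner, rising from the rim (50 above the underside) to 91 above the underside. The point is mid-width, mid-thickness, 16 below the ear's top, at tote coordinates (84, 69, 75). The plate's faces look along +(x+y) (outwards) and -(x+y) (to the tote's inside). Axes as the tote's
- far_corner (a point): the inner bottom corner diagonally across from the ear, where the vials must gather: on the floor's upper face, where the two inner wall faces meet, at tote coordinates (-106, -91, 4). The tote's outer bottom corner there is at (-110, -95, 0). Axes as the tote's
- vial0: loose glass vial, 26 diameter, 28 high, with an aluminium cap, 25 g; standing in the tote at the start. Origin: its middle, at half height. Smooth: friction on the tote about 0.2, so that it begins to slide at a tilt of about 12 degrees, and slides along a wall into the corner at about 30 degrees. It may tip over, which does not matter
- vial1: loose glass vial, 26 diameter, 28 high, with an aluminium cap, 25 g; standing in the tote at the start. Origin: its middle, at half height. Smooth: friction on the tote about 0.2, so that it begins to slide at a tilt of about 12 degrees, and slides along a wall into the corner at about 30 degrees. It may tip over, which does not matter
- vial2: loose glass vial, 26 diameter, 28 high, with an aluminium cap, 25 g; standing in the tote at the start. Origin: its middle, at half height. Smooth: friction on the tote about 0.2, so that it begins to slide at a tilt of about 12 degrees, and slides along a wall into the corner at about 30 degrees. It may tip over, which does not matter
- vial3: loose glass vial, 26 diameter, 28 high, with an aluminium cap, 25 g; standing in the tote at the start. Origin: its middle, at half height. Smooth: friction on the tote about 0.2, so that it begins to slide at a tilt of about 12 degrees, and slides along a wall into the corner at about 30 degrees. It may tip over, which does not matter
- vial_pack: bystander: white tray 160 x 35 with five vials standing in it, 49 high, loose. Origin: centre of the underside
- jar: bystander: white jar, 60 diameter, 80 high, loose. Origin: centre of the underside
- carton: bystander: plain cardboard carton 110 x 70 x 60 high, loose. Origin: centre of the underside

How it is judged:
At the end, for the whole second after the job is handed in: The tote is still and tilted between 0.3 and 0.9 rad, its ear raised above 100 mm, gripped by the fingers (over 2 N) and not touching a bystander; all four vials lie still inside the tote, each with its middle within 100 mm of the inner corner opposite the ear (distance between each of vial0, vial1, vial2, vial3 and far_corner below 0.1 m and x of each of vial0, vial1, vial2, vial3 in the frame of tote above -0.11 m and y of each of vial0, vial1, vial2, vial3 in the frame of tote above -0.095 m and z of vial0 in the frame of tote between 0 and 0.055 m and linear speed of each of vial0, vial1, vial2, vial3 below 0.03 m/s and z of vial1 in the frame of tote between 0 and 0.055 m and z of vial2 in the frame of tote between 0 and 0.055 m and z of vial3 in the frame of tote between 0 and 0.055 m and angle between tote's own z axis and vertical between 0.3 and 0.9 rad and height (world z) of ear above 0.1 m and linear speed of tote below 0.02 m/s and angular speed of tote below 0.15 rad/s and contact force between the fingers and tote above 2 N and contact force between tote and vial_pack below 0.05 N and contact force between tote and jar below 0.05 N and contact force between tote and carton below 0.05 N); the arm keeps its last pose, push and grip.
It fails at once if a vial leaves the tote (x of any of vial0, vial1, vial2, vial3 in the frame of tote above 0.115 m or x of any of vial0, vial1, vial2, vial3 in the frame of tote below -0.115 m or y of any of vial0, vial1, vial2, vial3 in the frame of tote above 0.1 m or y of any of vial0, vial1, vial2, vial3 in the frame of tote below -0.1 m or z of any of vial0, vial1, vial2, vial3 in the frame of tote above 0.075 m or z of any of vial0, vial1, vial2, vial3 in the frame of tote below -0.005 m).
It fails at once if the vial pack, the jar or the carton is disturbed (distance of any of vial_pack, jar, carton from where it was at the start of the episode above 0.02 m or angle between any of vial_pack, jar, carton's own z axis and vertical above 0.3 rad).
It also fails if it takes over 35 s, if anything falls off the work surface, if the arm or the gripper's body presses on something with over 40 N, if the wrist force passes 120 N, or if a joint passes its speed limit or range.

ROBOT

A 6-joint arm with a two-finger parallel gripper is mounted at the origin on the work surface. World frame = base frame: x ahead of the robot, y to its left, z up, the work surface at z = 0. Lengths are in m, angles in rad, forces in N, time in s.
With the tool pointing down it reaches from about 0.425 to 0.95 m from the base axis. Payload 3.5 kg.
Tool frame: the origin (TCP) lies between the finger pads; the fingertips stand 22 mm ahead of it and the grasp point (between the pads) lies 3 mm ahead of it (ctrl.nose_length is the z of the fingertips in the tool frame, in m); z points along the fingers, y is the line along which they close (so a half turn about z gives the same grasp; the last joint's range is limited). The gripper opens to 85 mm and grips with 20 to 120 N. Pads are 22 mm wide; open, the fingers measure 114 mm over their backs; the gripper's body (76 mm by 85 mm) begins 54 mm behind the grasp point. The pads swing forward as they close: fully open they stand 13 mm farther back than shut.
Start: joints at [1.047, 0.286, 1.577, -0, 1.279, -0.15], TCP at [0.246, 0.628, 0.253] pointing down, gripper open.
Joint ranges: [-2.77, 2.77], [-0.9, 2.22], [0.21, 2.48], [-1.53, 4.67], [0.24, 2.81], [-2.84, 2.84]. Speed limits (rad/s): [2.79, 2.79, 3.14, 3.14, 3.14, 3.14].

INTERFACE

Orientations are given as a unit quaternion [x, y, z, w].
In Python, from plant import ctrl gives the robot as it stands. The module is installed in compiled form; this text tells all that it offers.
- The arm moves only by the tool send_rows, never from a script. Its argument "rows" is text: rows parted by semicolons, each of 7 numbers parted by spaces: the turn, a rotation vector about the tool's x, y, z in a scale on which 1.0 is 120 degrees, then the shift along the tool's x, y, z in parts of the range, where 1.0 means 800 mm, then the opening, from -1 (shut) to 1 (fully open). A call has 1 to 8 rows; each row is the pose to reach, as a shift and turn from the pose commanded when the call began, along the tool's axes at that moment; what a row does not reach only later rows make up. A row lasts 1/8 s, in which the tool goes at most 62.5 mm and 10.7 degrees, less where a joint would pass 70% of its speed; a pose out of reach is approached as far as the arm can. A shift or turn number past 1, either way, is cut back to 1. A call with a gripper value outside its range is refused whole. The fingers move at their own pace and stop on an object; "grip_force" is the grip in N (left out, the last holds). Time passes only in rows, so rows that repeat a pose let the fingers close. It gives the time, the measured TCP pose, the force, the opening and the grip force at its end, in the units of the state.
- ctrl.get_state(): the state, without advancing time (a new reading comes with each control period).
- ctrl.read_camera(name): name is "scene" or "top" or "wrist"; returns a dict with "color" (420x560x3 uint8, red, green, blue), "fx", "fy", "cx", "cy" (pixels), "D" ([k1, k2, p1, p2, k3] as OpenCV has them; the pictures are not rectified), "extrinsics" (4x4, takes a point from world to camera coordinates). Camera axes: x right, y down, z forward; pixel columns grow to the right and rows downward; lengths in m; the calibration is good to about 2 mm. A picture is of the moment at which its call begins. There is no depth.
- ctrl.sign_off(): hands the job in; it is judged then, once.
Trained networks look in a picture, given as the dict that the camera call returned (one of the last four; its "shot" number tells which), for a name from the list of things; names that differ only in an ending like _2 or _b are one class to them, and where a whole thing is asked for, a point or a joint stands for the part that bears it (a point fixed in the world has none). Each returns a list of dicts, best first, with "p" (0 to 1); they miss things now and then, are a little off and sometimes report something else, mostly with a low value. They report only what shows in the picture. A call takes as long as a camera call.
- ctrl.look_for(picture, target): "position" ([x, y, z] in m, in the coordinates of the camera as it stood for that picture, good to about 4 mm: the middle of the surface that is visible of it).
The state is a dict: "time": time; "qpos": joint angles; "dq": joint speeds; "joint_efforts": joint torques, N m; "eef_pos": TCP position; "tcp_rot": TCP orientation; "contact_force": force on the tool from outside, world axes, zero at the start; "wrist_torque": the same for the moment, N m; "opening": opening from 0.0 (shut) to 1.0 (fully open); "finger_force": force on a finger pad.
Only numpy, scipy, OpenCV 4.12 (cv2) and the standard library are available. Lean on these libraries where they do the work, as an engineer would, in place of code of your own. Each camera call takes 0.05 s, during which the arm holds its last target. There are 200 camera calls.

## Working session

There is one attempt and no reset: what is moved stays moved. The work goes in short steps, Python scripts to look and compute and a tool call to move; the robot and the scene stay as the last step left them, time stands still between calls to the robot, and variables do not carry over. Pictures are saved under pics/ and viewed, at most 10 in all, crops included, and the job is handed in when it is done.

Besides the shell and the picture viewer there is one more tool, called after "Call:" as a command line: name --argument value ..., lists and objects as JSON in quotes. send_rows: Moves the arm, as the interface text tells. Its arguments: {"type":"object","properties":{"rows":{"type":"string"},"grip_force":{"type":"number"}},"required":["rows"]}

```bash
mkdir -p pics
cat > h.py <<'E'
import numpy as np, cv2
from plant import ctrl
from scipy.spatial.transform import Rotation as R
def cam(n,save=None):
    p=ctrl.read_camera(n)
    if save: cv2.imwrite('pics/'+save,p['color'][:,:,::-1])
    return p
def w(p,pos):
    return np.linalg.inv(np.array(p['extrinsics']))@np.append(pos,1)
def find(p,t,k=2):
    return [(np.round(w(p,d['position'])[:3],4).tolist(),round(d['p'],2)) for d in ctrl.look_for(p,t)[:k]]
def K(p): return np.array([[p['fx'],0,p['cx']],[0,p['fy'],p['cy']],[0,0,1]]),np.array(p['D'],float)
def proj(p,X):
    E=np.array(p['extrinsics']);k,D=K(p)
    return cv2.projectPoints(np.array(X,float).reshape(-1,3),cv2.Rodrigues(E[:3,:3])[0],E[:3,3],k,D)[0].reshape(-1,2)
def ray(p,uv,z):
    k,D=K(p);n=cv2.undistortPoints(np.array(uv,float).reshape(-1,1,2),k,D).reshape(-1,2)
    E=np.linalg.inv(np.array(p['extrinsics']));d=np.c_[n,np.ones(len(n))]@E[:3,:3].T;o=E[:3,3]
    return o+d*((z-o[2])/d[:,2])[:,None]
E
python3 - <<'E'
from h import *
for n in ['scene','top']:
    p=cam(n,n+'0.png')
    for t in ['tote','ear','far_corner','vial0','vial_pack','jar','carton']: print(n,t,find(p,t,5 if t=='vial0' else 2))
E
```

```text
scene tote [([0.5196, -0.0892, 0.0045], 0.56)]
scene ear [([0.5192, -0.0876, 0.0027], 0.75)]
scene far_corner [([0.5182, -0.0804, 0.0039], 0.83)]
scene vial0 [([0.4595, -0.084, 0.0255], 0.65), ([0.5356, -0.1018, 0.0228], 0.65)]
scene vial_pack [([0.4424, 0.3121, 0.0278], 0.84)]
scene jar [([0.4411, 0.307, 0.0274], 0.74), ([0.6626, 0.2773, 0.06], 0.61)]
scene carton [([0.5818, -0.4602, 0.0625], 0.9)]
top tote [([0.5262, -0.0956, 0.0036], 0.61)]
top ear [([0.5247, -0.0942, 0.0017], 0.87)]
top far_corner [([0.5276, -0.0942, 0.0053], 0.95), ([0.4337, 0.3138, 0.0304], 0.28)]
top vial0 [([0.5342, -0.0318, 0.0278], 0.61), ([0.4549, -0.0816, 0.0298], 0.54), ([0.5988, -0.0827, 0.0309], 0.49), ([0.527, -0.0987, 0.0199], 0.38)]
top vial_pack [([0.4331, 0.3111, 0.0284], 0.77)]
top jar [([0.6453, 0.2895, 0.0829], 0.68)]
top carton [([0.5626, -0.4513, 0.0613], 0.8)]
```

View pics/scene0.png

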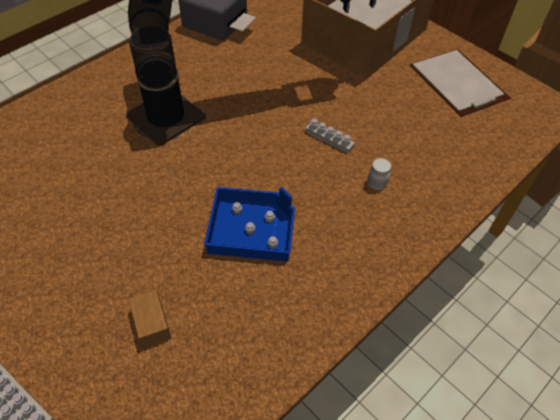

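View pics/top0.png

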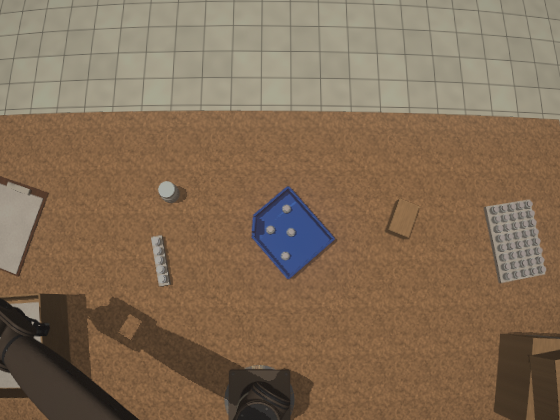

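The scene view shows the tote at (250,225) with its ear at (286,198). In the top view the clipped ear corner is at (256,225), so the ear looks towards world +y, and the far corner is at (335,238). I'll fit the tote's pose to the blue silhouette in both views.

```bash
cat >> h.py <<'E'
def hulls():
    out=np.array([[-110,-95],[110,-95],[110,50],[65,95],[-110,95]])/1e3
    box=np.vstack([np.c_[out,0*out[:,:1]+z] for z in (0,.05)])
    c=np.array([84,69])/1e3;t=np.array([1,-1])/2**.5;n=np.array([1,1])/2**.5
    e=np.array([c+a*.023*t+b*.005*n for a in(-1,1) for b in(-1,1)])
    ear=np.vstack([np.c_[e,0*e[:,:1]+z] for z in (.05,.091)])
    return [box,ear]
def blue(p):
    c=p['color'].astype(int);m=((c[:,:,2]>c[:,:,0]+35)&(c[:,:,2]>c[:,:,1]+25)).astype(np.uint8)
    m=cv2.morphologyEx(m,cv2.MORPH_CLOSE,np.ones((9,9)))
    n,l,s,_=cv2.connectedComponentsWithStats(m);m=(l==1+np.argmax(s[1:,4])).astype(np.uint8)
    cs,_=cv2.findContours(m,cv2.RETR_EXTERNAL,cv2.CHAIN_APPROX_NONE);cv2.drawContours(m,cs,-1,1,-1);return m
def render(p,T,S=4):
    m=np.zeros((420*S,560*S),np.uint8)
    for h in hulls():
        q=proj(p,h@T[:3,:3].T+T[:3,3]);q=((q+.5)*S-.5).astype(np.float32)
        cv2.fillConvexPoly(m,np.round(cv2.convexHull(q)).astype(np.int32),1)
    return cv2.resize(m.astype(np.float32),(560,420),interpolation=cv2.INTER_AREA)
def T3(x,y,a,z=0):
    T=np.eye(4);T[:3,:3]=R.from_euler('z',a).as_matrix();T[:3,3]=[x,y,z];return T
E
python3 - <<'E'
from h import *
from scipy.optimize import minimize
ps=[cam('scene'),cam('top')];ms=[blue(p).astype(float) for p in ps]
for sel in ([0],[1],[0,1]):
    f=lambda v:sum(np.abs(render(ps[i],T3(*v))-ms[i]).sum()/ms[i].sum() for i in sel)
    b=min((minimize(f,[.53,-.09,a],method='Nelder-Mead',options=dict(initial_simplex=np.array([.53,-.09,a])+np.array([[0,0,0],[.02,0,0],[0,.02,0],[0,0,.15]]))) for a in (.5,.8,1.1)),key=lambda r:r.fun)
    T=T3(*b.x);g=lambda q:np.round((T@[*q,1])[:3],4)
    print(sel,b.x.round(4),round(b.fun,3),'ear',g([.084,.069,.075]),'far',g([-.106,-.091,.004]))
E
```

```text
[0] [ 0.5241 -0.086   0.7114] 0.026 ear [0.5427 0.0212 0.075 ] far [ 0.5032 -0.2241  0.004 ]
[1] [ 0.526  -0.091   0.7072] 0.024 ear [0.5451 0.016  0.075 ] far [ 0.5046 -0.2291  0.004 ]
[0, 1] [ 0.5257 -0.0885  0.7093] 0.083 ear [0.5445 0.0186 0.075 ] far [ 0.5045 -0.2266  0.004 ]
```

```bash
cat >> h.py <<'E'
def move(Tt):
    s=ctrl.get_state();Rc=R.from_quat(s['tcp_rot']);
    d=Rc.inv().apply(Tt[:3,3]-np.array(s['eef_pos']));r=(Rc.inv()*R.from_matrix(Tt[:3,:3])).as_rotvec(degrees=True)
    return r.round(2),(d*1e3).round(1)
def grasp(x,y,z,nang):
    # tool z down, tool y along nang
    ty=np.array([np.cos(nang),np.sin(nang),0]);tz=np.array([0,0,-1.]);T=np.eye(4)
    T[:3,:3]=np.c_[np.cross(ty,tz),ty,tz];T[:3,3]=[x,y,z];return T
E
python3 - <<'E'
from h import *
s=ctrl.get_state();print(s);print(R.from_quat(s['tcp_rot']).as_matrix().round(3))
n=.709+np.pi/4
for k in (0,np.pi): print(move(grasp(.544,.0186,.2,n+k)))
E
```

```text
{'time': 0.9, 'qpos': array([ 1.04699984e+00,  2.86260443e-01,  1.57668082e+00,  1.34074340e-05,
        1.27862382e+00, -1.49993567e-01]), 'dq': array([ 1.82873295e-05, -1.32511659e-03, -5.18229295e-04,  1.09900198e-03,
        5.29571404e-04, -1.38102182e-03]), 'joint_efforts': array([ 9.69627181e-04, -4.05950689e+01, -2.92947346e+01, -4.33400737e-05,
        3.92284664e-04, -8.96162078e-08]), 'eef_pos': array([0.24644178, 0.6283916 , 0.25336167]), 'tcp_rot': array([ 1.85817112e-01,  9.82584348e-01,  1.51352499e-05, -1.50093495e-06]), 'contact_force': array([-0.46132211, -0.35453032, -0.70986992]), 'wrist_torque': array([-0.02080591, -0.00579957, -0.00972642]), 'finger_force': 0.0, 'opening': 1.005159141538344}
[[-0.931  0.365  0.   ]
 [ 0.365  0.931  0.   ]
 [ 0.     0.    -1.   ]]
(array([  0.  ,  -0.  , -17.04]), array([-499.7, -459. ,   53.3]))
(array([ -0.  ,  -0.  , 162.96]), array([-499.7, -459. ,   53.3]))
```

Units first: shifts go in shares of 800 mm and turns go in shares of 120 degrees. So -360 mm / 800 = -0.45, -330 mm / 800 = -0.4125, -17 degrees / 120 = -0.1417.

Call:
send_rows --rows "0 0 -0.0167 -0.0563 -0.05 0 1; 0 0 -0.0333 -0.1125 -0.1063 0 1; 0 0 -0.05 -0.1688 -0.1563 0 1; 0 0 -0.0667 -0.225 -0.2063 0 1; 0 0 -0.0833 -0.2813 -0.2563 0 1; 0 0 -0.1 -0.3375 -0.3125 0 1; 0 0 -0.125 -0.3938 -0.3625 0 1; 0 0 -0.1417 -0.45 -0.4125 0 1"

```text
time: 1.9
eef_pos: [0.4617, 0.1879, 0.2538]
tcp_rot: [0.038, 0.999, 0.0, 0.001]
contact_force: [1.2, -0.1, -0.1]
opening: 0.998
finger_force: 0.0
```

Run:
```python
from h import *
n=.709+np.pi/4
print(move(grasp(.544,.0186,.22,n)),ctrl.get_state()['qpos'].round(2))
```

```text
(array([0.02, 0.07, 0.03]), array([ -94.8, -162.5,   33.8])) [ 0.18 -0.11  2.    0.    1.25 -1.31]
```

Scaled: -162 mm / 800 = -0.2025, -122 mm / 800 = -0.1525.

Call:
send_rows --rows "0 0 0 -0.03 -0.05 0.01 1; 0 0 0 -0.06 -0.1 0.02 1; 0 0 0 -0.09 -0.1525 0.0313 1; 0 0 0 -0.1188 -0.2025 0.0425 1; 0 0 0 -0.1188 -0.2025 0.0425 1; 0 0 0 -0.1188 -0.2025 0.0425 1"

```text
time: 2.65
eef_pos: [0.5432, 0.0211, 0.2194]
tcp_rot: [0.039, 0.999, 0.0, -0.0]
contact_force: [0.1, 0.1, 0.0]
opening: 0.998
finger_force: 0.0
```

Run:
```python
from h import *
p=cam('wrist','w1.png');s=ctrl.get_state()
print(s['eef_pos'].round(4),s['qpos'].round(2),find(p,'ear'),find(p,'vial0',4))
print(proj(p,[(T3(.5257,-.0885,.7093)@[*q,1])[:3] for q in ([.084,.069,.091],[.1003,.0527,.091],[.0677,.0853,.091])]).round(1))
```

```text
[0.5431 0.0216 0.2195] [-0.15  0.03  1.93  0.    1.18 -1.64] [([0.5155, -0.1047, 0.0052], 0.96)] [([0.5342, -0.0341, 0.0217], 0.89), ([0.4489, -0.0781, 0.0234], 0.78), ([0.5266, -0.09, 0.0271], 0.78), ([0.6003, -0.0836, 0.0238], 0.61)]
[[277.  211.6]
 [277.1 236.8]
 [276.9 185.1]]
```

View pics/w1.png

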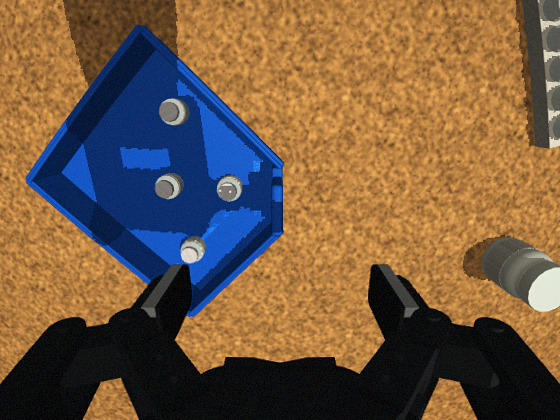

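The wrist view shows the clipped wall at x≈282, y 165–235, the vials inside the tote, and the pads at (170,290) and (390,290). I'll zoom in and fit all three views.

Run:
```python
from h import *
from scipy.optimize import minimize
ps=[cam('top'),cam('wrist')];m=[blue(p).astype(float) for p in ps]
W=np.ones((420,560));W[255:]=0   # ignore gripper area in the wrist picture
p=ps[1]
for z in (0,.003):
  f=lambda v:(np.abs(render(p,T3(*v,z))-m[1])*W).sum()/m[1].sum()
  b=min((minimize(f,v0,method='Nelder-Mead',options=dict(initial_simplex=np.array(v0)+np.array([[0,0,0],[.01,0,0],[0,.01,0],[0,0,.05]]))) for v0 in ([.526,-.089,.709],[.52,-.095,.72])),key=lambda r:r.fun)
  T=T3(*b.x,z);print(z,b.x.round(4),round(b.fun,3),(T@[.084,.069,.075,1]).round(4))
T=T3(*b.x,0)
S=6;im=cv2.resize(p['color'][140:260,210:330,::-1],None,fx=S*.8,fy=S*.8,interpolation=cv2.INTER_CUBIC);S*=.8
im2=im.copy()
for h in hulls():
    q=proj(p,h@T[:3,:3].T+T[:3,3]);q=((q-[210,140]+.5)*S).astype(np.int32)
    for a in q: cv2.circle(im2,a.tolist(),4,(0,255,255),1)
    cv2.polylines(im2,[cv2.convexHull(q)],True,(0,255,0),1)
cv2.imwrite('pics/w1z.png',np.hstack([im,im2])[:, :] if im.shape[1]*2<=800 else cv2.resize(np.hstack([im,im2]),(800,400)))
```

```text
0 [ 0.5227 -0.0919  0.7122] 0.025 [0.5412 0.0152 0.075  1.    ]
0.003 [ 0.5236 -0.0908  0.7124] 0.017 [0.5421 0.0163 0.078  1.    ]
```

View pics/w1z.png

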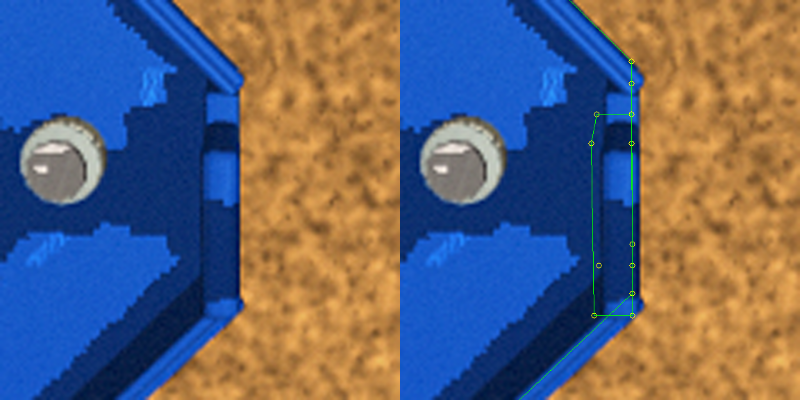

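The overlay puts the ear within about 2–3 mm of the model, and all views agree on roughly (0.543, 0.0185), upright. Descending and closing.

Scaled: 140 mm / 800 = 0.175, 135 mm / 800 = 0.1688.

Call:
send_rows --rows "0 0 0 0 -0.0038 0.05 1; 0 0 0 0 -0.0038 0.1 1; 0 0 0 0 -0.0038 0.1438 1; 0 0 0 0 -0.0038 0.1688 1; 0 0 0 0 -0.0038 0.175 1; 0 0 0 0 -0.0038 0.175 1"

```text
time: 3.65
eef_pos: [0.5434, 0.0182, 0.0798]
tcp_rot: [0.038, 0.999, -0.0, 0.0]
contact_force: [-0.6, 1.3, -0.6]
opening: 1.0
finger_force: 0.0
```

Call:
send_rows --rows "0 0 0 0 0 0 0.5; 0 0 0 0 0 0 0; 0 0 0 0 0 0 -0.4; 0 0 0 0 0 0 -1; 0 0 0 0 0 0 -1; 0 0 0 0 0 0 -1; 0 0 0 0 0 0 -1; 0 0 0 0 0 0 -1" --grip_force 60

```text
time: 4.65
eef_pos: [0.5434, 0.0179, 0.0797]
tcp_rot: [0.039, 0.999, 0.0, 0.0]
contact_force: [0.3, 1.3, 3.9]
opening: 0.107
finger_force: 59.3
```

Run:
```python
from h import *
from scipy.optimize import minimize
ps=[cam('top'),cam('scene')]
cv2.imwrite('pics/g.png',np.hstack([cv2.resize(p['color'][a:b,c:d,::-1],(400,400)) for p,(a,b,c,d) in zip(ps,[(160,300,220,360),(140,280,180,320)])]))
s=ctrl.get_state();print(s['eef_pos'].round(4),s['qpos'].round(2),s['opening'],s['finger_force'],s['contact_force'])
```

```text
[0.5434 0.0179 0.0797] [-0.15  0.21  2.02  0.    0.91 -1.65] 0.10238537894905779 59.37001347541809 [-0.69358753  1.19767654  4.25429643]
```

View pics/g.png

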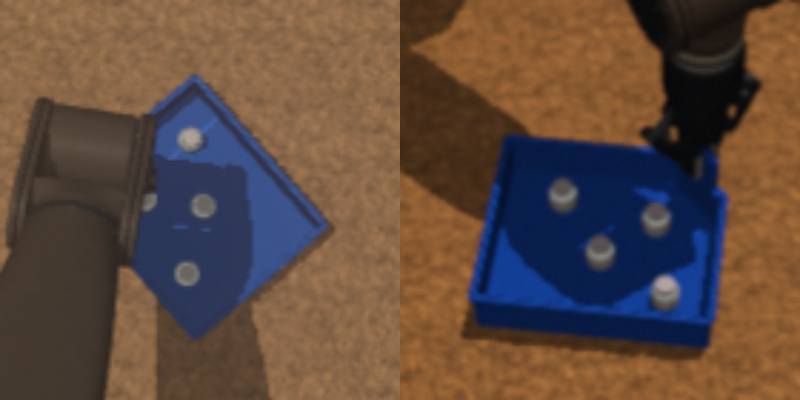

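Scaled: -45 mm / 800 = -0.0563, -34 mm / 800 = -0.0425, -7.5 degrees / 120 = -0.0625.

Call:
send_rows --rows "-0.0208 0 0 0 -0.005 -0.0163 -1; -0.0417 0 0 0 -0.01 -0.03 -1; -0.0625 0 0 0 -0.0163 -0.0425 -1; -0.0833 0 0 0 -0.0225 -0.0563 -1; -0.0833 0 0 0 -0.0225 -0.0563 -1"

```text
time: 5.38
eef_pos: [0.5409, -0.0006, 0.1232]
tcp_rot: [0.039, 0.995, 0.087, 0.003]
contact_force: [0.4, 0.2, -4.7]
opening: 0.108
finger_force: 58.6
```

Run:
```python
from h import *
p=cam('scene');
cv2.imwrite('pics/t1.png',cv2.resize(p['color'][100:300,150:350,::-1],(600,600)))
s=ctrl.get_state();print(s['eef_pos'].round(4),s['qpos'].round(2),s['opening'],s['finger_force'],s['contact_force'],s['wrist_torque'])
```

```text
[ 5.405e-01 -2.000e-04  1.227e-01] [-0.26  0.14  2.01  0.2   1.03 -1.86] 0.10704129188169975 58.67531955242157 [-0.79372527 -0.08160932 -4.35252907] [-0.00088091 -0.02951135  0.02705889]
```

View pics/t1.png

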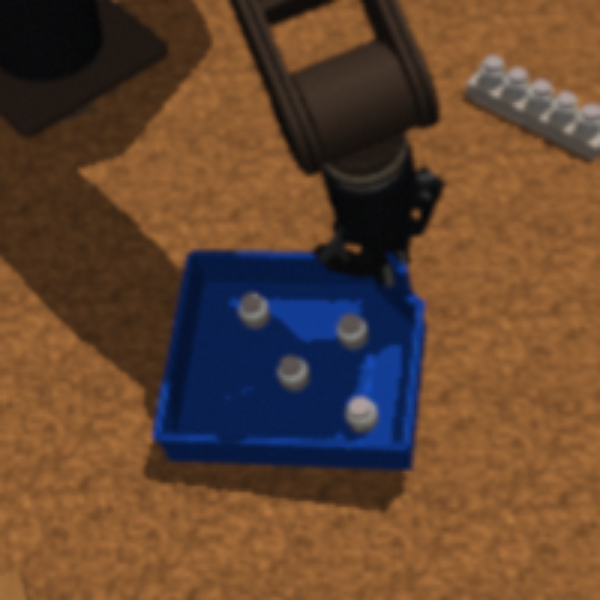

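The tote is lifting cleanly and carries its full weight of about 4.7 N in the gripper, with no slip. I'll continue to 30° and then 40°.

Scaled: -82 mm / 800 = -0.1025, -72 mm / 800 = -0.09, -2.5 degrees / 120 = -0.0208.

Call:
send_rows --rows "-0.0208 0 0 0 -0.005 -0.0138 -1; -0.0417 0 0 0 -0.01 -0.0275 -1; -0.0625 0 0 0 -0.0163 -0.04 -1; -0.0833 0 0 0 -0.0225 -0.0538 -1; -0.1042 0 0 0 -0.0288 -0.0663 -1; -0.125 0 0 0 -0.0363 -0.0788 -1; -0.1458 0 0 0 -0.045 -0.09 -1; -0.1667 0 0 0 -0.0525 -0.1025 -1"

```text
time: 6.42
eef_pos: [0.5363, -0.0551, 0.1959]
tcp_rot: [0.037, 0.965, 0.259, 0.008]
contact_force: [1.0, 0.0, -3.9]
opening: 0.11
finger_force: 59.0
```

Scaled: -43 mm / 800 = -0.0538, -32 mm / 800 = -0.04, -10 degrees / 120 = -0.0833.

Call:
send_rows --rows "-0.0208 0 0 0 -0.005 -0.0138 -1; -0.0417 0 0 0 -0.01 -0.0275 -1; -0.0625 0 0 0 -0.0163 -0.04 -1; -0.0833 0 0 0 -0.0225 -0.0538 -1; -0.0833 0 0 0 -0.0225 -0.0538 -1; -0.0833 0 0 0 -0.0225 -0.0538 -1; -0.0833 0 0 0 -0.0225 -0.0538 -1; -0.0833 0 0 0 -0.0225 -0.0538 -1"

```text
time: 7.42
eef_pos: [0.5345, -0.0919, 0.2259]
tcp_rot: [0.036, 0.939, 0.342, 0.013]
contact_force: [0.1, -1.4, -4.9]
opening: 0.111
finger_force: 59.1
```

Run:
```python
from h import *
p=cam('scene');q=cam('top')
cv2.imwrite('pics/t2.png',np.hstack([cv2.resize(a['color'][y:y+140,x:x+140,::-1],(400,400)) for a,x,y in ((p,180,130),(q,230,160))]))
s=ctrl.get_state();print(s['eef_pos'].round(4),s['qpos'].round(2),s['opening'],s['finger_force'],s['contact_force'],s['wrist_torque'])
# tote pose from the tool (grasp at tote (84,69,79.7))
Rt=R.from_quat(s['tcp_rot']).as_matrix();n=np.array([1,1,0])/2**.5
G=np.c_[np.cross(n,[0,0,-1]),n,[0,0,-1]]
A=Rt@G.T;o=s['eef_pos']-A@[.084,.069,.0797]
print('tilt',np.arccos(A[2,2]),'corner',(o+A@[-.11,-.095,0]).round(4),'ear',(o+A@[.084,.069,.075]).round(4))
far=np.array([-.106,-.091,.004])
for a in (p,q):
    for X,c in find(a,'vial0',6):
        t=A.T@(np.array(X)-o);print(t.round(3),round(np.linalg.norm(t-far),3),c)
```

```text
[ 0.5346 -0.0922  0.226 ] [-0.6   0.15  1.89  0.59  1.51 -2.26] 0.10182759533440959 59.11622107028961 [-0.2707164  -0.37929212 -3.93134087] [-0.51870736  0.05117559  0.04037843]
tilt 0.6978052667822636 corner [ 0.5025 -0.2329  0.0023] ear [ 0.5348 -0.0892  0.2224]
[-0.082 -0.052  0.022] 0.049 0.59
[-0.084 -0.08   0.025] 0.032 0.4
```

View pics/t2.png

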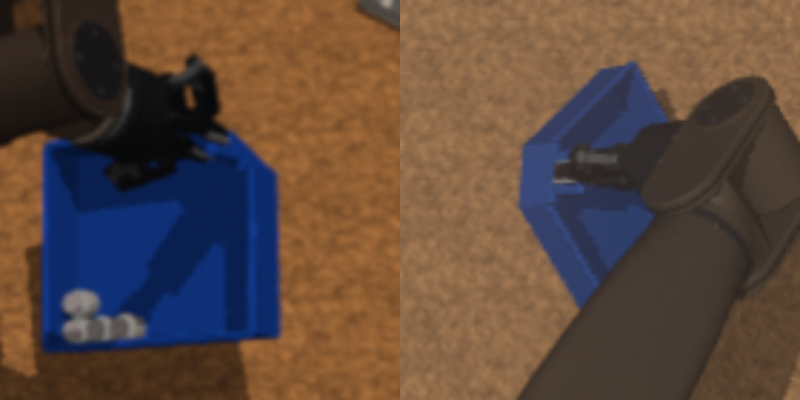

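All four vials are bunched in the low corner (left crop, at (80,302), (75,328), (103,328) and (130,325)), and the tilt is 0.70 rad. Next is a settle, then a check on the outermost vial before handing in.

Call:
send_rows --rows "0 0 0 0 0 0 -1; 0 0 0 0 0 0 -1; 0 0 0 0 0 0 -1; 0 0 0 0 0 0 -1; 0 0 0 0 0 0 -1; 0 0 0 0 0 0 -1; 0 0 0 0 0 0 -1; 0 0 0 0 0 0 -1"

```text
time: 8.62
eef_pos: [0.5346, -0.0925, 0.226]
tcp_rot: [0.036, 0.939, 0.342, 0.013]
contact_force: [0.8, 0.2, -4.9]
opening: 0.107
finger_force: 59.1
```

Run:
```python
from h import *
p=cam('scene');cv2.imwrite('pics/t3.png',cv2.resize(p['color'][180:280,180:280,::-1],(500,500)))
s=ctrl.get_state();Rt=R.from_quat(s['tcp_rot']).as_matrix();n=np.array([1,1,0])/2**.5
A=Rt@np.c_[np.cross(n,[0,0,-1]),n,[0,0,-1]].T;o=s['eef_pos']-A@[.084,.069,.0797]
far=np.array([-.106,-.091,.004])
E=np.linalg.inv(p['extrinsics']);k,D=K(p)
for u,v in [(80,302),(75,328),(103,328),(130,325)]:
    x=cv2.undistortPoints(np.array([[[180+u*.35,130+v*.35]]]),k,D).ravel()
    d=A.T@E[:3,:3]@[*x,1];c=A.T@(E[:3,3]-o);t=c+d*(.018-c[2])/d[2];print(t.round(3),np.linalg.norm(t-far).round(3))
print('far corner px',proj(p,o+A@far),s['finger_force'],s['contact_force'],s['eef_pos'],s['time'])
```

```text
[-0.087 -0.051  0.018] 0.046
[-0.093 -0.075  0.018] 0.025
[-0.061 -0.077  0.018] 0.049
[-0.031 -0.076  0.018] 0.078
far corner px [[205.46240906 251.39322786]] 59.12682294845581 [-0.24208134  0.01568831 -5.86416528] [ 0.53458844 -0.0924745   0.22603523] 8.675
```

View pics/t3.png

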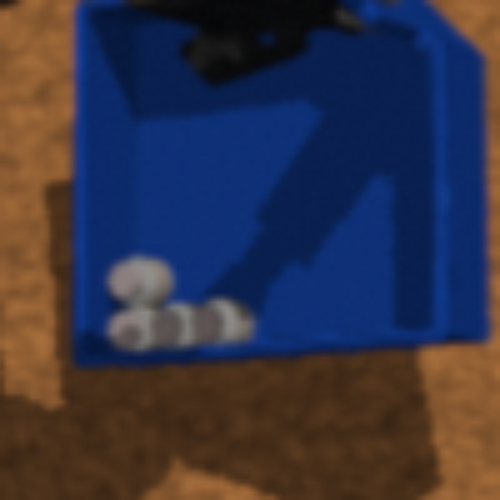

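The vials are at rest in the corner: one at (140,280) and three in a row at (130,328), (178,325) and (232,322). The farthest is about 78 mm from the corner, under the 100 mm limit.

```bash
python3 -c "from plant import ctrl; print(ctrl.sign_off())"
```

```text
the job is handed in; nothing more can be done
None
```

I handed the job in with the tote still gripped by its ear at about 0.70 rad and all four vials at rest in the opposite corner, the farthest about 78 mm from it; no verdict came back.

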